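# Hang the finished glass pane on the light panel

## Robot

A 7-joint arm with a two-finger parallel gripper is mounted at the origin on the work surface. World frame = base frame: x ahead of the robot, y to its left, z up, the work surface at z = 0. Lengths are in m, angles in rad, forces in N, time in s.
With the tool pointing down it reaches from about 0.4 to 0.875 m from the base axis. Payload 19.3 kg.
Tool frame: the origin (TCP) lies midway between the tips of the shut fingers; the grasp point (between the pads) lies 19 mm behind it; z points along the fingers, y is the line along which they close (so a half turn about z gives the same grasp; the last joint's range is limited). The gripper opens to 85 mm and grips with 20 to 120 N. Pads are 22 mm wide; open, the fingers measure 114 mm over their backs; the gripper's body (76 mm by 85 mm) begins 54 mm behind the grasp point. The pads swing forward as they close: fully open they stand 13 mm farther back than shut.
Start: joints at [1.066, 0.521, -0.036, 1.599, 0.021, 1.021, -0.113], TCP at [0.263, -0.567, 0.231] pointing down, gripper open.
Joint ranges: [-2.91, 2.91], [-0.3, 2.13], [-1.5, 1.42], [0.17, 2.43], [-1.26, 4.41], [0.16, 1.93], [-2.52, 2.52]. Speed limits (rad/s): [1.89, 1.89, 2.39, 2.39, 3.01, 3.01, 3.01].

## Interface

Orientations are given as [roll, pitch, yaw] about the fixed x, y, z axes, in that order (R = Rz(yaw) Ry(pitch) Rx(roll)).
In Python, from workcell import bot, optics, readout gives the robot as it stands (bot), with the cameras (optics) and the readings (readout).
- The arm moves only by the shell command python3 nudge.py [FORCE], which reads ROWS from standard input. ROWS is a JSON list of rows, 1 to 5 of them, each written [opening, [dx, dy, dz], [rx, ry, rz]]: the finger opening in m, then dx, dy, dz in m, then a rotation vector rx, ry, rz in rad; each row is the pose to reach, as a shift and turn from the pose commanded when the command began, along the tool's axes at that moment; what a row does not reach only later rows make up. A row lasts 1/8 s, in which the tool goes at most 0.0625 m and 0.188 rad, less where a joint would pass 70% of its speed; a pose out of reach is approached as far as the arm can. The fingers move at their own pace and stop on an object; FORCE is the grip in N (left out, the last holds). Time passes only in rows, so rows that do not move let the fingers close. It prints the time, the measured TCP pose, the force, the opening and the grip force at its end. Input that does not fit is refused with a message, and nothing moves.
- readout.observe(): the state, without advancing time (a new reading comes with each control period).
- optics.grab_frame(name): name is "scene" or "top" or "wrist"; returns the picture (420x560x3 uint8, blue, green, red); there is no depth.
- optics.calibration(name): a dict with "vfov" (degrees; the focal length in pixels is half the picture's height over the tangent of half this angle, whatever the lens; pixels are square), "cx", "cy" (the principal point, pixels), "eye" and "attitude" of the camera in the world. Camera axes: x right, y down, z forward; pixel columns grow to the right and rows downward; lengths in m; the calibration is good to about 2 mm. A picture is of the moment at which its call begins: read the wrist's pose just before it. calibration takes no time and is no camera call; for the wrist camera it gives the pose at the moment of the call.
- bot.job_done(): hands the job in; it is judged then, once.
The state is a dict: "clock": time; "qpos": joint angles; "qd": joint speeds; "joint_efforts": joint torques, N m; "position": TCP position; "tool_rot": TCP orientation; "force": force on the tool from outside, world axes, zero at the start; "moment": the same for the moment, N m; "grip_width": finger opening in m; "finger_force": force on a finger pad.
Only numpy, scipy, OpenCV 4.12 (cv2) and the standard library are available. Lean on these libraries where they do the work, as an engineer would, in place of code of your own. Each camera call takes 0.05 s, during which the arm holds its last target. There are 200 camera calls.

## Task

Lift the finished pane, the one with two hanging eyes on its top rail, out of the drying rack and hang it on the light panel's two hooks, one eye on each, so that its glass hangs square in front of the light. It is glass: bring it on gently, see that both eyes have dropped into the low points of their hooks while you still hold the pane, and only then let go and draw back. Leave the other panes and everything else on the bench where they are.

Things in the scene. Friction and masses are not known exactly. Their poses are not given: they have to be found in the camera images.
- pane: Finished pane: framed clear glass with white discs, 180 mm wide (x), 120 high (z), 12 thick (y), about 0.4 kg, centre of mass in its middle. Both faces alike; it may hang either way round. Stands upright in one of the rack's three slots. Origin: centre of its underside. Two upright steel eyes stand on its top rail at x = -70 and +70 mm.
- pane_rail (a point): Middle of the pane's top rail, on its upper side (pane z = 120 mm). The rail is plain, 12 mm thick, free to grip between the eyes. Same axes as the pane.
- eye_near (a point): Eye at pane x = -70 mm: an upright rectangular loop of 6 mm rod in the plane of the pane, clear opening 30 mm wide and 40 mm high, from the rail up to the underside of its top bar; this point is the middle of that underside (pane z = 160 mm). The loop's outer top is at pane z = 166 mm.
- eye_far (a point): The same point of the like eye at pane x = +70 mm.
- light: Upright light panel, fixed: housing 250 mm wide (x), 40 deep (y), top 195 mm above the bench, white diffuser on the front, which faces its -y (the light's direction). Origin: on the bench under its middle. Two feet, y -80 to +90, 10 mm high. Two straps 22 mm wide on the front at x = -70 and +70 mm rise to 258 mm, each with a hook reaching out to -y.
- hook_near: Fixed hook of 8 mm rod at panel x = -70 mm, axes as the panel. Origin: where the underside of an eye's top bar lies when seated, 97 mm ahead (-y) of the panel's middle, 237 mm above the bench. Rod axis, from the strap at y = +70: level at z = +10.5 to y = +17.5, a 45 degree V down to z = -7 at y = 0, up to the free tip at y = -17.5, z = +10.5 mm.
- hook_far: The like hook at panel x = +70 mm. With the rod's radius each hook fills z from -12 to +15 mm and y from -22 mm back to the strap, so an eye goes over the tip along +y and is then lowered into the V.
- rack: Wooden rack, fixed: board 200 (x) by 225 (y) by 15 mm high; slots along x at y = -75, 0, +75 mm. A pane stands on the board between dowels (10 mm thick, at x = -55 and +55, centred 12.5 mm either side of the slot's middle, tops 75 mm above the bench), 1.5 mm play each side: lift it straight up 65 mm or more to clear. Origin: centre of the underside.
- tall_pane: Another framed pane in the rack, clear glass, without eyes or discs: 200 mm wide (x), 145 high (z), 12 thick (y). Origin: centre of its underside. Leave it.
- small_pane: Another framed pane in the rack, dark, without eyes: 150 mm wide (x), 100 high (z), 12 thick (y). Origin: centre of its underside. Leave it.
- drip: Water drip stand: round foot 100 mm across and 18 high, a 10 mm post at its y = +22 mm up to 264 mm, and a white reservoir 60 mm across (66 at its clamp ring) about its y = -12 mm, from 160 up to 292 mm. 0.9 kg. It stands between rack and light, either near the robot or beyond, with the jar in the other place; too tall for a pane carried low. Origin: centre of its underside. Leave it.
- jar: White jar 76 mm across and 100 mm high, with brushes standing in it to 200 mm. Origin: centre of its underside. Leave it.
- tray: Grey tray of white discs, 115 (x) by 85 (y) by 30 mm high. Origin: centre of its underside. Leave it.

How it is judged:
On the way, in this order (a step that is already met when the one before it is completed fails the run):
1. the finished pane is lifted clear of the rack (contact force between the fingers and pane above 0.5 N and z of pane in the frame of rack above 0.08 m), for 0.1 s.
2. both eyes lie in their hooks while the fingers still hold the pane (((x of eye_near in the frame of hook_near between -0.014 and 0.014 m and y of eye_near in the frame of hook_near between -0.006 and 0.006 m and z of eye_near in the frame of hook_near between -0.006 and 0.006 m and x of eye_far in the frame of hook_far between -0.014 and 0.014 m and y of eye_far in the frame of hook_far between -0.006 and 0.006 m and z of eye_far in the frame of hook_far between -0.006 and 0.006 m) or (x of eye_near in the frame of hook_far between -0.014 and 0.014 m and y of eye_near in the frame of hook_far between -0.006 and 0.006 m and z of eye_near in the frame of hook_far between -0.006 and 0.006 m and x of eye_far in the frame of hook_near between -0.014 and 0.014 m and y of eye_far in the frame of hook_near between -0.006 and 0.006 m and z of eye_far in the frame of hook_near between -0.006 and 0.006 m)) and contact force between the fingers and pane above 0.5 N), for 0.3 s.
At the end, for the whole second after the job is handed in: The pane hangs released and at rest with one eye on each hook, each eye's bar in the low point of its hook (within 6 mm in depth and height), both hooks bearing weight, and its faces square to the light within 0.10 rad (((x of eye_near in the frame of hook_near between -0.014 and 0.014 m and y of eye_near in the frame of hook_near between -0.006 and 0.006 m and z of eye_near in the frame of hook_near between -0.006 and 0.006 m and x of eye_far in the frame of hook_far between -0.014 and 0.014 m and y of eye_far in the frame of hook_far between -0.006 and 0.006 m and z of eye_far in the frame of hook_far between -0.006 and 0.006 m) or (x of eye_near in the frame of hook_far between -0.014 and 0.014 m and y of eye_near in the frame of hook_far between -0.006 and 0.006 m and z of eye_near in the frame of hook_far between -0.006 and 0.006 m and x of eye_far in the frame of hook_near between -0.014 and 0.014 m and y of eye_far in the frame of hook_near between -0.006 and 0.006 m and z of eye_far in the frame of hook_near between -0.006 and 0.006 m)) and contact force between pane and hook_near above 0.3 N and contact force between pane and hook_far above 0.3 N and angle between the y axis of pane and the y axis of light, either way round below 0.1 rad and contact force between the fingers and pane below 0.05 N and linear speed of pane below 0.03 m/s and angular speed of pane below 0.3 rad/s); the robot touches nothing.
It fails at once if the pane is pressed or knocked against the light panel or its hooks with more than 40 N (contact force between pane and light above 40 N).
It fails at once if one of the other panes is moved more than 25 mm or tipped (distance of any of tall_pane, small_pane from where it was at the start of the episode above 0.025 m or angle between any of tall_pane, small_pane's own z axis and vertical above 0.3 rad).
It fails at once if the drip stand or the jar of brushes is moved more than 25 mm or tipped (distance of any of drip, jar from where it was at the start of the episode above 0.025 m or angle between any of drip, jar's own z axis and vertical above 0.3 rad).
It fails at once if the tray of discs is moved more than 25 mm or tipped (distance of tray from where it was at the start of the episode above 0.025 m or angle between tray's own z axis and vertical above 0.3 rad).
It also fails if it takes over 48 s, if anything falls off the work surface, if the arm or the gripper's body presses on something with over 40 N, if the wrist force passes 120 N, or if a joint passes its speed limit or range.

## Working session

There is one attempt and no reset: what is moved stays moved. The work goes in short steps, Python scripts to look and compute and a shell command to move; the robot and the scene stay as the last step left them, time stands still between calls to the robot, and variables do not carry over. Pictures are saved under pics/ and viewed, at most 10 in all, crops included, and the job is handed in when it is done.

```bash
mkdir -p pics; ls; python3 - <<'E'
from workcell import bot, optics, readout
import cv2
for n in("scene","top"):
    c=optics.calibration(n);print(n,c)
    cv2.imwrite(f"pics/{n}0.png",optics.grab_frame(n))
print(readout.observe())
E
```

```text
nudge.py
pics
workcell.py
scene {'vfov': 51.72188535192463, 'cx': 282.52338119225, 'cy': 210.9068152949145, 'eye': array([ 1.48057704, -0.29672078,  0.82012911]), 'attitude': array([-2.14244917, -0.01448784,  1.25145185])}
top {'vfov': 46.04119189798618, 'cx': 281.3816917046732, 'cy': 215.3419467249091, 'eye': array([0.43548421, 0.03750249, 1.31984741]), 'attitude': array([-3.04181556, -0.01233019, -1.54787459])}
{'clock': 0.1, 'qpos': array([ 1.06578177,  0.52193788, -0.03629692,  1.59994587,  0.02121656,
        1.02110683, -0.11279613]), 'qd': array([ 1.28637087e-04, -1.35101870e-03, -1.07889401e-04, -7.12943012e-04,
        3.50968205e-04,  1.86909692e-05, -1.37640340e-03]), 'joint_efforts': array([ 5.83021130e-03, -9.28496003e+01,  1.98525421e+00, -3.70539558e+01,
        1.82613661e-02,  5.26346281e-03,  1.11434846e-05]), 'position': array([ 0.2630983 , -0.56659333,  0.23079577]), 'tool_rot': array([-3.14058485e+00,  1.00306523e-04,  4.34789612e-01]), 'force': array([-0.65152218,  0.5640355 , -0.40974072]), 'moment': array([ 0.01004217, -0.0212473 , -0.02713533]), 'finger_force': 0.0, 'grip_width': 0.08515278327466864}
```

View pics/scene0.png

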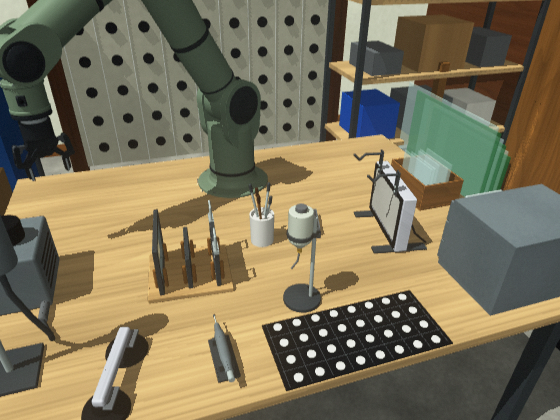

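View pics/top0.png

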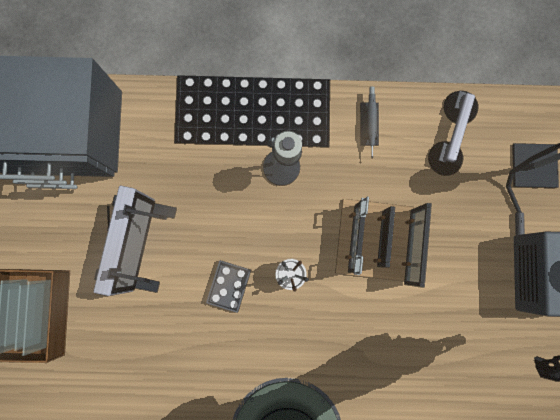

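The top view shows the rack at about (375,240), with the pane with eyes in its left slot at (358,237). The light is at (125,242) with its hooks pointing right, the drip at (285,150), the jar at (291,274) and the tray at (228,287). I'll zoom in to get pixel positions.

```bash
python3 - <<'E'
import cv2,numpy as np
t=cv2.imread("pics/top0.png")
a=cv2.resize(t[190:300,310:440],None,fx=4.5,fy=4.5,interpolation=cv2.INTER_CUBIC)
b=cv2.resize(t[178:303,85:185],None,fx=4.5,fy=4.5,interpolation=cv2.INTER_CUBIC)
s=cv2.imread("pics/scene0.png")
c=cv2.resize(s[190:310,140:260],None,fx=4.5,fy=4.5,interpolation=cv2.INTER_CUBIC)
d=cv2.resize(s[140:265,345:435],None,fx=4.5,fy=4.5,interpolation=cv2.INTER_CUBIC)
def grid(im,x0,y0):
    for x in range((x0//10+1)*10,x0+im.shape[1]*10//45,10):
        cv2.line(im,(int((x-x0+.5)*4.5),0),(int((x-x0+.5)*4.5),6),(0,0,255),1);cv2.putText(im,str(x),(int((x-x0)*4.5)-10,16),0,.35,(0,0,255),1)
    for y in range((y0//10+1)*10,y0+im.shape[0]*10//45,10):
        cv2.line(im,(0,int((y-y0+.5)*4.5)),(6,int((y-y0+.5)*4.5)),(0,0,255),1);cv2.putText(im,str(y),(8,int((y-y0)*4.5)+5),0,.35,(0,0,255),1)
    return im
def pad(i,h=565):return cv2.copyMakeBorder(i,0,h-i.shape[0],0,0,0)
A,B,C,D=grid(a,310,190),grid(b,85,178),grid(c,140,190),grid(d,345,140)
def hc(p,q):
    o=np.hstack([pad(p),pad(q)]);print(o.shape);return o[:, :]
w=hc(B,C[:, :350]);cv2.imwrite("pics/zt.png",np.hstack([pad(B),pad(D)])[:, :800])
o=np.hstack([pad(cv2.resize(A,None,fx=.75,fy=.75)),pad(C)]);print(o.shape)
cv2.imwrite("pics/zr.png",cv2.resize(o,None,fx=min(1,800/o.shape[1]),fy=min(1,800/o.shape[1])))
cv2.imwrite("pics/a.png",A)
E
```

```text
(565, 800, 3)
(565, 979, 3)
```

View pics/zt.png

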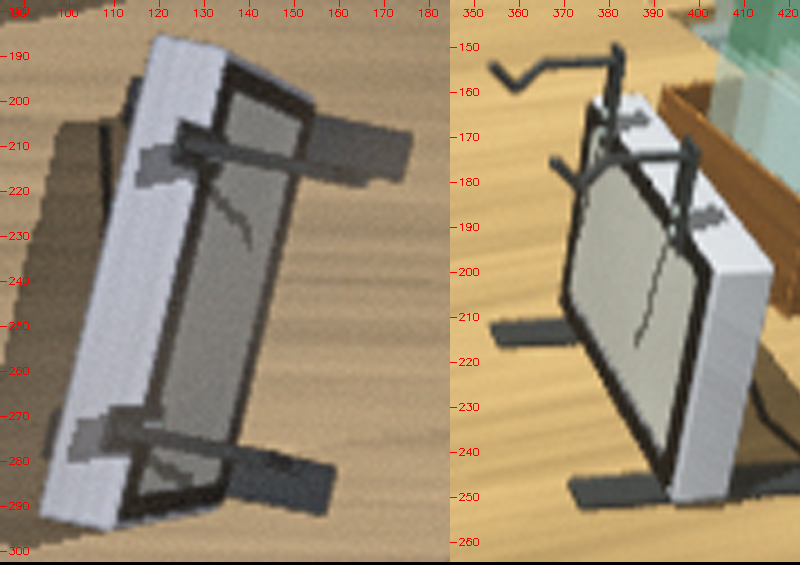

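View pics/a.png

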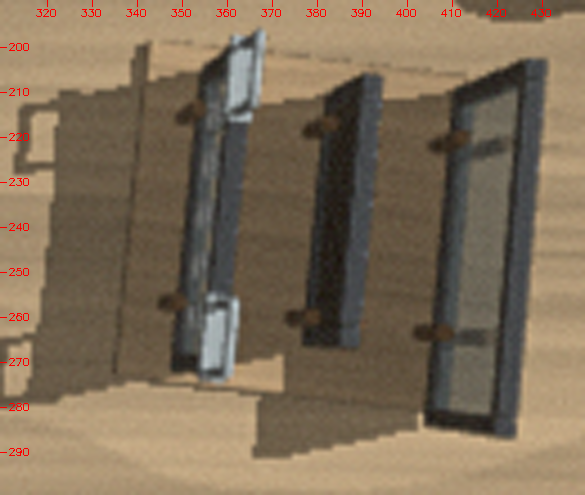

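```bash
python3 - <<'E'
import cv2
i=cv2.imread("pics/scene0.png")[190:310,140:260]
i=cv2.resize(i,None,fx=5,fy=5,interpolation=cv2.INTER_CUBIC)
for k in range(0,120,10):
    cv2.putText(i,str(140+k),(int((k+.5)*5)-10,10),0,.35,(0,0,255),1);cv2.putText(i,str(190+k),(0,int((k+.5)*5)+4),0,.35,(0,0,255),1)
cv2.imwrite("pics/c.png",i)
E
```

```text
(no output)
```

View pics/c.png

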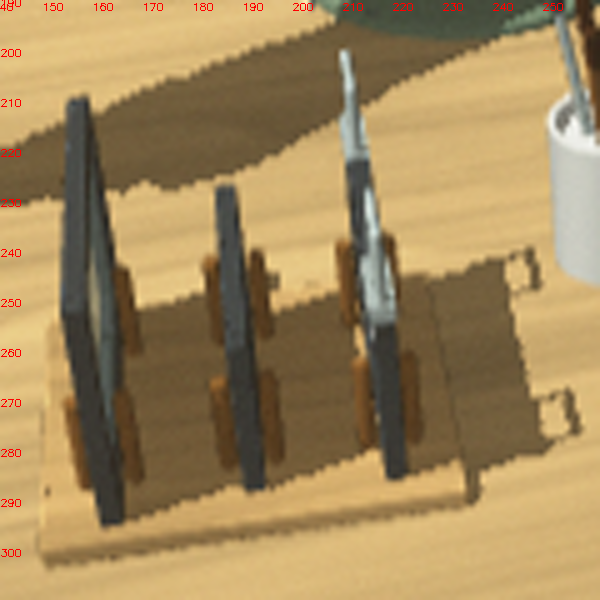

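The far light hooks' V bottoms are at scene (359.6,159.5) and (373.4,181.7). The pane's near end is at scene (216.5–221,285) at the bottom and (213.5–218.5,254) at the top. Next I'll fit the poses.

```bash
cat > h.py <<'E'
import numpy as np
from scipy.spatial.transform import Rotation as R
from scipy.optimize import least_squares
from workcell import bot, optics, readout
def proj(c,P):
    f=210/np.tan(np.radians(c["vfov"]/2))
    q=(np.atleast_2d(P)-c["eye"])@R.from_euler("xyz",c["attitude"]).as_matrix()
    return f*q[:,:2]/q[:,2:]+[c["cx"],c["cy"]]
def pose(p,L,z0=0): return R.from_euler("z",p[2]).apply(L)+[p[0],p[1],z0]
def fit(obs,p0,z0=0,w=None):
    C={n:optics.calibration(n) for n in("scene","top")}
    def r(p): return np.concatenate([(proj(C[n],pose(p,np.array(L,float)/1000,z0))-px).ravel() for n,L,px in obs])
    s=least_squares(r,p0,loss="soft_l1");return s.x,r(s.x).reshape(-1,2).round(1)
E
python3 - <<'E'
from h import *
np.set_printoptions(precision=4,suppress=True)
t=("top",[(125,20,195),(125,-20,195),(-125,20,195),(-125,-20,195)],[(119,185.3),(135.6,188.6),(93.8,292),(109.4,295.3)])
V=lambda x:[(x,-114.5,247.5),(x,-97,230),(x,-79.5,247.5)]
s=("scene",V(-70)+V(70),[(353.8,153.9),(359.6,159.5),(366.3,153.5),(367.4,175),(373.4,181.7),(380,174.6)])
for o in([t],[s],[t,s]): print("light",*fit(o,[.5,.4,-.2]))
t=("top",[(88,0,166),(52,0,166),(-52,0,166),(-88,0,166)],[(367,197),(364,215),(361.5,256),(359,273.5)])
s=("scene",[(90,-6,0),(90,6,0),(90,-6,120),(90,6,120)],[(216.5,285.1),(221.1,284.3),(213.5,253.9),(218.5,253.1)])
for o in([t],[s],[t,s]): print("pane",*fit(o,[.5,-.2,-.1],.015))
# drip & jar rough: reservoir top centre, jar base
from scipy.optimize import fsolve
def ray(n,u,v,z):
    c=optics.calibration(n);f=210/np.tan(np.radians(c["vfov"]/2))
    d=R.from_euler("xyz",c["attitude"]).apply([(u-c["cx"])/f,(v-c["cy"])/f,1]);return c["eye"]+d*(z-c["eye"][2])/d[2]
print("drip res",ray("top",287,145,.292),"foot",ray("top",281,170,.018),ray("scene",302,297,.018))
print("jar",ray("top",291,274,.1),"tray",ray("top",228,287,.03))
E
```

```text
light [ 0.4838  0.4031 -0.1813] [[-0.1 -0.8]
 [ 0.3 -0.5]
 [-1.2  0.5]
 [ 0.6  0.8]]
light [ 0.4865  0.4041 -0.1929] [[ 0.9  0.3]
 [-0.  -0.4]
 [-0.6  0.2]
 [ 0.4  0.5]
 [-0.3 -1. ]
 [-0.2  0.3]]
light [ 0.4844  0.4038 -0.1822] [[-0.3 -1. ]
 [ 0.1 -0.8]
 [-1.5  0.2]
 [ 0.3  0.5]
 [ 0.3  0.2]
 [-0.6 -0.6]
 [-1.2  0.1]
 [ 0.4  0.4]
 [-0.4 -1.2]
 [-0.3  0.1]]
pane [ 0.5087 -0.1634 -0.0883] [[-0.5  0.5]
 [ 1.  -2.2]
 [-0.7  1.4]
 [ 0.3 -0.4]]
pane [ 0.5136 -0.1644 -0.1151] [[ 0.2  1.7]
 [ 0.1  1.9]
 [-0.  -2.4]
 [-0.3 -2.1]]
pane [ 0.5091 -0.1643 -0.1   ] [[ 0.3  0.4]
 [ 1.7 -2.4]
 [-0.6  1.2]
 [ 0.2 -0.6]
 [ 0.4  0.5]
 [ 0.3  0.7]
 [ 0.2 -3.5]
 [-0.  -3.2]]
drip res [0.6888 0.0187 0.292 ] foot [0.6879 0.0283 0.018 ] [0.7106 0.0238 0.018 ]
jar [ 0.414  -0.0016  0.1   ] tray [0.3757 0.1581 0.03  ]
```

```bash
cat >> h.py <<'E'
def delta(xyz,yaw):
    o=readout.observe();T=R.from_euler("xyz",o["tool_rot"]);G=R.from_euler("xyz",[np.pi,0,yaw])
    return T.inv().apply(np.array(xyz)-o["position"]).round(4),(T.inv()*G).as_rotvec().round(3),round(o["clock"],2)
E
python3 -c "
from h import *
print(delta([.509,-.164,.25],-.095))"
```

```text
(array([ 0.3926, -0.2616, -0.019 ]), array([-0.001,  0.   ,  0.53 ]), 0.1)
```

```bash
echo '[[0.06, [0.05, -0.033, -0.02], [0, 0, 0.07]], [0.06, [0.1, -0.067, -0.02], [0, 0, 0.14]], [0.06, [0.15, -0.1, -0.02], [0, 0, 0.21]], [0.06, [0.2, -0.133, -0.02], [0, 0, 0.28]], [0.06, [0.25, -0.167, -0.02], [0, 0, 0.35]]]' | python3 nudge.py 60; echo '[[0.06, [0.0476, -0.0317, 0], [0, 0, 0.06]], [0.06, [0.0952, -0.0634, 0], [0, 0, 0.12]], [0.06, [0.1426, -0.095, 0], [0, 0, 0.18]], [0.06, [0.1426, -0.095, 0], [0, 0, 0.18]], [0.06, [0.1426, -0.095, 0], [0, 0, 0.18]]]' | python3 nudge.py
python3 - <<'E'
from h import *
import cv2
print(delta([.509,-.164,.25],-.095));print(optics.calibration("wrist"))
f=optics.grab_frame("wrist");cv2.imwrite("pics/w0.png",f)
c=optics.calibration("wrist")
E
```

```text
clock: 0.72
position: [0.4203, -0.3083, 0.2512]
tool_rot: [-3.142, 0.0, 0.082]
force: [0.2, -0.2, 0.4]
grip_width: 0.0602
finger_force: 0.0
clock: 1.35
position: [0.5533, -0.2035, 0.2509]
tool_rot: [3.141, 0.001, -0.095]
force: [-1.1, 0.0, -0.9]
grip_width: 0.0599
finger_force: 0.0
(array([-0.0478, -0.0351,  0.0009]), array([0.   , 0.001, 0.   ]), 1.35)
{'vfov': 59.392095690121444, 'cx': 277.83010008400726, 'cy': 209.7563445677655, 'eye': array([ 0.62423964, -0.2095638 ,  0.39354023]), 'attitude': array([ 2.85524015e+00, -2.02459917e-04, -1.66586718e+00])}
```

View pics/w0.png

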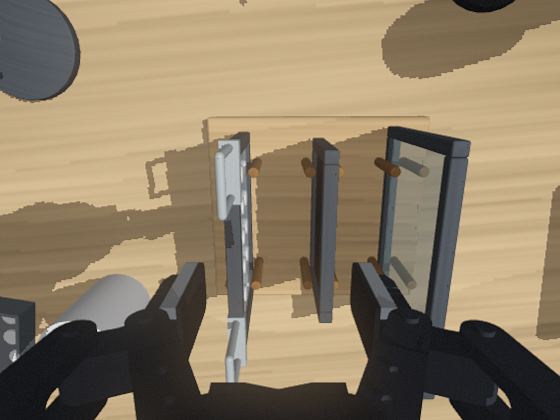

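The wrist view shows the rail's top face between its left edge, x 229, and right edge, x 242, over rows 207–316. The far eye's top bar runs about (223,150) to (225,216). I'll turn these into world positions.

```bash
cat >> h.py <<'E'
def ray(n,u,v,z,c=None):
    c=c or optics.calibration(n);f=210/np.tan(np.radians(c["vfov"]/2))
    d=R.from_euler("xyz",c["attitude"]).apply([(u-c["cx"])/f,(v-c["cy"])/f,1]);return (c["eye"]+d*(z-c["eye"][2])/d[2]).round(4)
E
python3 - <<'E'
from h import *
a,b=ray("wrist",235,207,.135),ray("wrist",235.5,316,.135);print(a,b,-np.arctan2(*(b-a)[[1,0]]) , np.arctan2((a-b)[1],(a-b)[0]))
print("eye",ray("wrist",222.5,149,.181),ray("wrist",225,217,.181))
c=optics.calibration("wrist")
for y in(-.09,-.1,-.11):
  print(y,proj(c,pose([.509,-.164,y],np.array([(x,s*.006,.12) for x in(-.05,.05) for s in(-1,1)]+[(.088,0,.166),(.052,0,.166),(-.052,0,.166),(.09,-.006,.12),(.09,.006,.12)]),.015)).round(0).tolist())
E
```

```text
[ 0.5532 -0.172   0.135 ] [ 0.4631 -0.1607  0.135 ] -3.016827878981281 -0.12476477460851233
eye [ 0.6009 -0.1761  0.181 ] [ 0.5601 -0.172   0.181 ]
-0.09 [[242.0, 320.0], [227.0, 320.0], [237.0, 200.0], [221.0, 200.0], [216.0, 157.0], [219.0, 216.0], [227.0, 361.0], [235.0, 145.0], [218.0, 145.0]]
-0.1 [[241.0, 320.0], [227.0, 320.0], [238.0, 200.0], [222.0, 200.0], [218.0, 157.0], [220.0, 216.0], [226.0, 361.0], [237.0, 145.0], [219.0, 145.0]]
-0.11 [[241.0, 321.0], [226.0, 320.0], [239.0, 200.0], [222.0, 200.0], [219.0, 157.0], [221.0, 216.0], [226.0, 361.0], [238.0, 145.0], [221.0, 144.0]]
```

```bash
python3 -c "
from h import *
print(delta([.511,-.166,.110],-.115))"
```

```text
(array([-0.0453, -0.0339,  0.1411]), array([0.   , 0.001, 0.019]), 1.4)
```

```bash
echo '[[0.06, [-0.0453, -0.034, 0], [0, 0, 0.019]], [0.06, [-0.0453, -0.034, 0.05], [0, 0, 0.019]], [0.06, [-0.0453, -0.034, 0.1], [0, 0, 0.019]], [0.06, [-0.0453, -0.034, 0.141], [0, 0, 0.019]], [0.06, [-0.0453, -0.034, 0.141], [0, 0, 0.019]]]' | python3 nudge.py; python3 - <<'E'
from h import *
import cv2
cv2.imwrite("pics/w1.png",optics.grab_frame("wrist"))
print(delta([.511,-.166,.110],-.115))
E
```

```text
clock: 2.02
position: [0.5098, -0.1658, 0.1086]
tool_rot: [-3.141, 0.004, -0.116]
force: [0.1, -0.5, 0.5]
grip_width: 0.0599
finger_force: 0.0
(array([-0.0001,  0.    ,  0.0005]), array([ 0.   ,  0.002, -0.001]), 2.08)
```

View pics/w1.png

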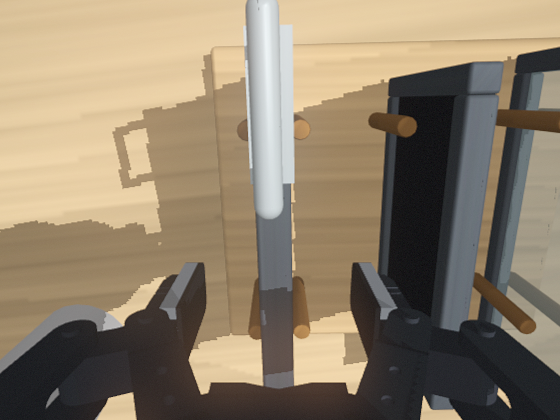

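The rail, centred near column 276, sits straight between the fingers, with the far eye's bar running (262,5)–(269,217). I'll close on it and lift.

```bash
python3 - <<'E'
from h import *
print(ray("wrist",268.5,216,.180))
E
echo '[[0, [0, 0, 0], [0, 0, 0]], [0, [0, 0, 0], [0, 0, 0]], [0, [0, 0, 0], [0, 0, 0]], [0, [0, 0, 0], [0, 0, 0]], [0, [0, 0, 0], [0, 0, 0]]]' | python3 nudge.py 60
echo '[[0, [0, 0, -0.02], [0, 0, 0]], [0, [0, 0, -0.05], [0, 0, 0]], [0, [0, 0, -0.09], [0, 0, 0]], [0, [0, 0, -0.13], [0, 0, 0]], [0, [0, 0, -0.17], [0, 0, 0]]]' | python3 nudge.py
```

```text
[ 0.5594 -0.1689  0.18  ]
clock: 2.7
position: [0.5125, -0.1654, 0.1116]
tool_rot: [3.141, -0.002, -0.114]
force: [-2.3, 0.7, 13.2]
grip_width: 0.0104
finger_force: 59.7
clock: 3.32
position: [0.5114, -0.1651, 0.2819]
tool_rot: [-3.142, 0.0, -0.114]
force: [0.4, -1.1, -4.5]
grip_width: 0.0109
finger_force: 59.2
```

```bash
echo '[[0, [0, 0, -0.03], [0, 0, 0]], [0, [0, 0, -0.06], [0, 0, 0]], [0, [0.005, -0.03, -0.06], [0, 0, 0]], [0, [0.005, -0.03, -0.06], [0, 0, 0]], [0, [0.005, -0.03, -0.06], [0, 0, 0]]]' | python3 nudge.py; python3 - <<'E'
from h import *
import cv2
o=readout.observe();print(o["position"],o["tool_rot"])
f=optics.grab_frame("wrist");cv2.imwrite("pics/w2.png",f)
print(delta([.4505,.220,.342],-.184))
E
```

```text
clock: 3.95
position: [0.5198, -0.1362, 0.3402]
tool_rot: [3.141, 0.0, -0.114]
force: [0.3, -1.0, -3.5]
grip_width: 0.0108
finger_force: 59.3
[ 0.51984679 -0.1361882   0.34023217] [ 3.14136968e+00  4.80253718e-04 -1.14114295e-01]
(array([-0.1097, -0.3462, -0.0018]), array([0.   , 0.   , 0.069]), 4.0)
```

View pics/w2.png

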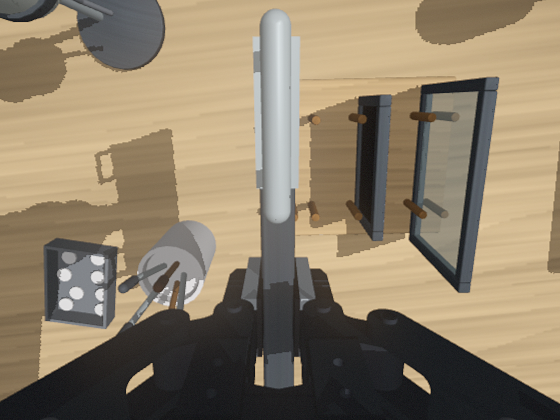

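The pane is held straight: the eye bar runs (275,12) to (276.5,221), near-vertical in the picture. I'll solve its in-hand offset and carry it to the staging point.

```bash
python3 - <<'E'
from h import *
c=optics.calibration("wrist");o=readout.observe();T=R.from_euler("xyz",o["tool_rot"])
def pr(p): return proj(c,o["position"]+T.apply([(p[0]+.088,p[2],-p[1]),(p[0]+.052,p[2],-p[1])]))
s=least_squares(lambda p:(pr(p)-[(275,12),(276.5,221)]).ravel(),[0,.066,0]);print("x0,h(bar axis above TCP),y",s.x.round(4),s.fun.round(1))
E
echo '[[0, [-0.016, -0.05, -0.004], [0, 0, 0.01]], [0, [-0.032, -0.1, -0.004], [0, 0, 0.02]], [0, [-0.048, -0.15, -0.004], [0, 0, 0.03]], [0, [-0.064, -0.2, -0.004], [0, 0, 0.04]], [0, [-0.08, -0.25, -0.004], [0, 0, 0.05]]]' | python3 nudge.py
echo '[[0, [-0.012, -0.04, 0], [0, 0, 0.01]], [0, [-0.022, -0.075, 0], [0, 0, 0.019]], [0, [-0.026, -0.095, 0], [0, 0, 0.019]], [0, [-0.026, -0.095, 0], [0, 0, 0.019]], [0, [-0.026, -0.095, 0], [0, 0, 0.019]]]' | python3 nudge.py
python3 - <<'E'
from h import *
import cv2
o=readout.observe();print(o["position"],o["tool_rot"])
for n in("wrist","top","scene"):cv2.imwrite(f"pics/{n}3.png",optics.grab_frame(n))
t=cv2.imread("pics/top3.png")[150:300,80:240];s=cv2.imread("pics/scene3.png")[100:250,280:440];w=cv2.imread("pics/wrist3.png")
b=np.vstack([cv2.resize(t,None,fx=2,fy=2,interpolation=2),cv2.resize(s,None,fx=2,fy=2,interpolation=2)])[:600]
w=cv2.resize(w,(480,360));w=cv2.copyMakeBorder(w,0,240,0,0,0);cv2.imwrite("pics/m3.png",np.hstack([w,b]))
print(delta([.4505,.220,.342],-.184))
E
```

```text
x0,h(bar axis above TCP),y [-0.0028  0.0757 -0.001 ] [ 0.5 -0.  -0.6  0. ]
clock: 4.62
position: [0.4688, 0.1223, 0.3444]
tool_rot: [3.141, -0.0, -0.166]
force: [1.8, -0.3, -4.8]
grip_width: 0.0106
finger_force: 59.6
clock: 5.25
position: [0.4593, 0.2184, 0.3442]
tool_rot: [3.141, 0.0, -0.184]
force: [-0.1, 0.3, -3.3]
grip_width: 0.0106
finger_force: 59.7
[0.45933793 0.21842604 0.34415497] [ 3.14094971e+00  1.17256575e-04 -1.84370412e-01]
(array([-0.009 ,  0.0002,  0.0023]), array([ 0.   , -0.   , -0.001]), 5.4)
```

View pics/m3.png

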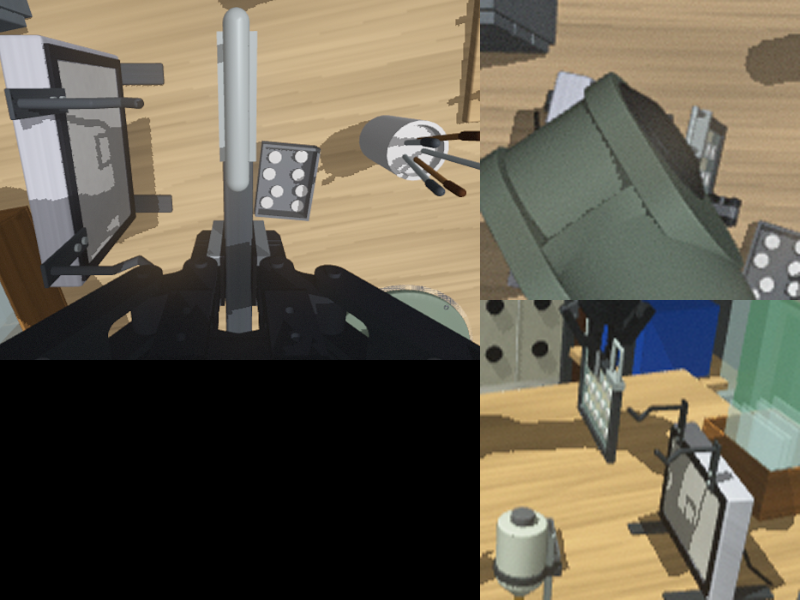

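The composite shows the pane upright, about 90 mm in front of the hooks. The hook rods are visible in the wrist view, near full-size (167,120) and (150,305). I'll overlay the predicted light and hook points on the wrist and scene pictures to check the fit.

```bash
python3 - <<'E'
from h import *
import cv2
o=readout.observe();T=R.from_euler("xyz",o["tool_rot"]);c=optics.calibration("wrist")
u=np.array([proj(c,o["position"]+T.apply([(x+.091,0,-.0664),(x+.049,0,-.0664)])).round(0) for x in(-.005,0,.005)]);print(u.tolist())
L=[.485,.404,-.184]
P=lambda l:pose(l,np.array([(x,y,z) for x in(-70,70) for y,z in((-27,247.5),(-79.5,247.5),(-97,230),(-114.5,247.5))]+[(125,-20,195),(-125,-20,195),(125,20,195)])/1000)
out=[]
def draw(im,pts,x0,y0,k,w,h):
    i=cv2.resize(im[y0:y0+h,x0:x0+w],None,fx=k,fy=k,interpolation=2)
    for p in pts: cv2.drawMarker(i,tuple(int(v) for v in (p-[x0,y0]+.5)*k),(0,0,255),0,9,1)
    return i
w=draw(cv2.imread("pics/wrist3.png"),proj(c,P(L)),0,30,1.7,230,350)
# eye bar prediction in scene
e=o["position"]+T.apply([(-.003+x,0,-h) for x in(-.07,.07) for h in(.0634,.0234)]+[(-.003+x,0,-h) for x in(-.09,.09) for h in(.0234,-.0966)])
sc=optics.calibration("scene")
s=draw(cv2.imread("pics/scene3.png"),np.vstack([proj(sc,P(L)),proj(sc,e)]),320,100,3.4,115,150)
m=np.hstack([cv2.copyMakeBorder(x,0,600-x.shape[0],0,0,0) for x in(w,s)]);print(m.shape);cv2.imwrite("pics/o3.png",m[:, :800])
print(proj(c,P(L)).round(0).tolist())
E
```

```text
[[[281.0, 18.0], [281.0, 230.0]], [[281.0, -12.0], [281.0, 208.0]], [[281.0, -43.0], [281.0, 185.0]]]
(600, 782, 3)
[[62.0, 313.0], [133.0, 313.0], [164.0, 301.0], [181.0, 313.0], [26.0, 118.0], [109.0, 118.0], [146.0, 117.0], [164.0, 118.0], [49.0, 37.0], [97.0, 334.0], [-6.0, 37.0]]
```

View pics/o3.png

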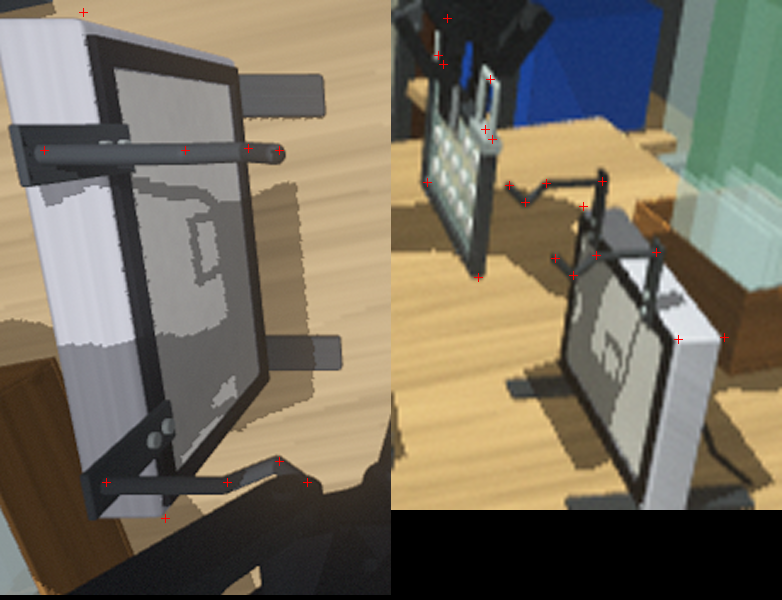

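The predicted hook points lie on the rods in both views, within 1–2 px, and so do the eye and pane points. I'll lower to the threading height.

```bash
echo '[[0, [-0.002, 0, 0.04], [0, 0, 0]], [0, [-0.004, 0, 0.08], [0, 0, 0]], [0, [-0.006, 0, 0.12], [0, 0, 0]], [0, [-0.006, 0, 0.149], [0, 0, 0]], [0, [-0.006, 0, 0.149], [0, 0, 0]]]' | python3 nudge.py;python3 -c "
from h import *
print(delta([.470,.3075,.195],-.184))"
```

```text
clock: 6.02
position: [0.4526, 0.2197, 0.1941]
tool_rot: [3.14, 0.002, -0.184]
force: [-0.4, -0.6, -4.6]
grip_width: 0.0104
finger_force: 59.6
(array([ 0.0011, -0.0895, -0.0011]), array([0.002, 0.002, 0.   ]), 6.03)
```

```bash
echo '[[0, [0, -0.02, -0.001], [0, 0, 0]], [0, [0, -0.035, -0.001], [0, 0, 0]], [0, [0, -0.05, -0.001], [0, 0, 0]], [0, [0.001, -0.055, -0.001], [0, 0, 0]], [0, [0.001, -0.055, -0.001], [0, 0, 0]]]' | python3 nudge.py;echo '[[0, [0, -0.008, 0], [0, 0, 0]], [0, [0, -0.016, 0], [0, 0, 0]], [0, [0, -0.024, 0], [0, 0, 0]], [0, [0, -0.03, 0], [0, 0, 0]], [0, [0, -0.034, 0], [0, 0, 0]]]' | python3 nudge.py;python3 -c "
from h import *
optics.grab_frame('top');print(readout.observe()['force'],delta([.470,.3075,.195],-.184))"
```

```text
clock: 6.65
position: [0.4645, 0.2744, 0.197]
tool_rot: [-3.141, -0.001, -0.183]
force: [-0.0, -0.1, -3.9]
grip_width: 0.011
finger_force: 59.7
clock: 7.28
position: [0.4704, 0.3084, 0.1962]
tool_rot: [3.141, 0.0, -0.183]
force: [0.5, 0.3, -3.8]
grip_width: 0.0107
finger_force: 59.7
[-0.61475828  1.37386622 -5.29402133] (array([-0.0002,  0.0013,  0.0013]), array([-0.   ,  0.   ,  0.001]), 7.33)
```

No contact while threading. I'll lower in stages and watch the force.

```bash
echo '[[0, [0, 0.001, 0.005], [0, 0, 0]], [0, [0, 0.001, 0.01], [0, 0, 0]], [0, [0, 0.001, 0.014], [0, 0, 0]], [0, [0, 0.001, 0.017], [0, 0, 0]], [0, [0, 0.001, 0.017], [0, 0, 0]]]' | python3 nudge.py;echo '[[0, [0, 0, 0.002], [0, 0, 0]], [0, [0, 0, 0.003], [0, 0, 0]], [0, [0, 0, 0.003], [0, 0, 0]]]' | python3 nudge.py
```

```text
clock: 7.95
position: [0.4701, 0.3068, 0.1791]
tool_rot: [3.141, 0.0, -0.183]
force: [-0.4, 0.2, -4.2]
grip_width: 0.011
finger_force: 59.7
clock: 8.32
position: [0.4702, 0.3069, 0.1763]
tool_rot: [3.142, 0.0, -0.183]
force: [-0.6, -0.7, -5.0]
grip_width: 0.0105
finger_force: 59.7
```

```bash
for i in 1; do echo '[[0, [0, 0, 0.001], [0, 0, 0]], [0, [0, 0, 0.0015], [0, 0, 0]], [0, [0, 0, 0.0015], [0, 0, 0]]]' | python3 nudge.py; echo '[[0, [0, 0, 0.001], [0, 0, 0]], [0, [0, 0, 0.0015], [0, 0, 0]], [0, [0, 0, 0.0015], [0, 0, 0]]]' | python3 nudge.py; done; python3 -c "
from h import *
o=readout.observe();print(o['force'],o['moment'])"
```

```text
clock: 8.7
position: [0.4703, 0.3071, 0.1749]
tool_rot: [-3.141, -0.0, -0.183]
force: [0.5, -0.0, -2.5]
grip_width: 0.0113
finger_force: 60.0
clock: 9.07
position: [0.4706, 0.3077, 0.1738]
tool_rot: [-3.14, -0.001, -0.183]
force: [0.1, 5.3, 5.1]
grip_width: 0.0109
finger_force: 61.0
[0.09646842 5.34666388 5.08475319] [ 0.68051691  0.05892596 -0.06213841]
```

The hook pushes the pane up and toward +y, so the bar is just touching the tip-side flank. I'll ease +y.

```bash
echo '[[0, [0, -0.001, 0], [0, 0, 0]], [0, [0, -0.0015, 0], [0, 0, 0]], [0, [0, -0.0015, 0], [0, 0, 0]]]' | python3 nudge.py; echo '[[0, [0, -0.0005, 0.0005], [0, 0, 0]], [0, [0, -0.001, 0.001], [0, 0, 0]], [0, [0, -0.001, 0.001], [0, 0, 0]]]' | python3 nudge.py; python3 -c "
from h import *
o=readout.observe();print(o['force'],o['moment'])"
```

```text
clock: 9.45
position: [0.4706, 0.3084, 0.1733]
tool_rot: [3.142, -0.0, -0.183]
force: [0.9, 1.5, 2.0]
grip_width: 0.0108
finger_force: 60.6
clock: 9.82
position: [0.4709, 0.309, 0.1728]
tool_rot: [3.141, -0.0, -0.184]
force: [-1.8, -1.8, 12.1]
grip_width: 0.0106
finger_force: 62.1
[-1.83824757 -1.83104304 12.08908823] [-0.42604756  0.27215559 -0.1096065 ]
```

Both hooks now carry load and lateral force is nearly zero at the predicted seat height. I'll ease the preload, hold, then soften the grip.

```bash
echo '[[0, [0, 0, -0.0006], [0, 0, 0]], [0, [0, 0, -0.0006], [0, 0, 0]], [0, [0, 0, -0.0006], [0, 0, 0]], [0, [0, 0, -0.0006], [0, 0, 0]]]' | python3 nudge.py 20; python3 - <<'E'
from h import *
import cv2
o=readout.observe();print(o["force"],o["moment"],o["position"])
for n in("scene","wrist"):cv2.imwrite(f"pics/{n}5.png",optics.grab_frame(n))
# bright eye pixels in wrist: bar extent
f=cv2.cvtColor(cv2.imread("pics/wrist5.png"),cv2.COLOR_BGR2GRAY)
g=cv2.cvtColor(cv2.imread("pics/wrist3.png"),cv2.COLOR_BGR2GRAY)
for im in(g,f): print([int(r) for r in im[0:240:12,276]])
E
```

```text
clock: 10.32
position: [0.4708, 0.309, 0.1729]
tool_rot: [3.141, -0.0, -0.184]
force: [0.8, -3.3, 4.0]
grip_width: 0.0108
finger_force: 61.1
[ 0.80415999 -3.3346723   4.0496993 ] [-0.61891575 -0.28538421 -0.13481524] [0.47080035 0.30901207 0.17287543]
[105, 176, 199, 199, 197, 195, 194, 193, 190, 189, 188, 187, 185, 185, 184, 183, 184, 183, 178, 96]
[173, 187, 201, 199, 199, 199, 198, 197, 196, 195, 195, 195, 193, 194, 193, 194, 193, 193, 189, 106]
```

```bash
echo '[[0, [0, 0.0007, 0.0003], [0, 0, 0]], [0, [0, 0.0007, 0.0003], [0, 0, 0]], [0, [0, 0.0007, 0.0003], [0, 0, 0]], [0, [0, 0.0007, 0.0003], [0, 0, 0]]]' | python3 nudge.py 20; python3 -c "
from h import *
o=readout.observe();print(o['force'],o['moment'],o['finger_force'])"
```

```text
clock: 10.92
position: [0.4708, 0.3089, 0.1728]
tool_rot: [-3.141, -0.0, -0.183]
force: [-0.3, -1.3, 7.1]
grip_width: 0.0107
finger_force: 61.4
[-0.34978269 -1.32156308  7.13462767] [-0.20730467 -0.29369928 -0.15255957] 61.359150409698486
```

```bash
echo '[[0.016, [0, 0, 0], [0, 0, 0]], [0.02, [0, 0, 0], [0, 0, 0]], [0.02, [0, 0, 0], [0, 0, 0]], [0.02, [0, 0, 0], [0, 0, 0]]]' | python3 nudge.py; echo '[[0.045, [0, 0, 0], [0, 0, 0]], [0.045, [0, 0, 0], [0, 0, 0]], [0.045, [0, 0, 0], [0, 0, 0]], [0.045, [0, 0, 0], [0, 0, 0]]]' | python3 nudge.py; python3 - <<'E'
from h import *
import cv2
a=cv2.imread("pics/wrist5.png");b=optics.grab_frame("wrist");cv2.imwrite("pics/wrist6.png",b)
d=cv2.absdiff(a,b).max(2)[:240];print((d>40).sum(),(d[:220,200:340]>40).sum())
E
```

```text
clock: 11.42
position: [0.4705, 0.3087, 0.1725]
tool_rot: [3.142, 0.0, -0.183]
force: [-0.5, 0.9, -0.1]
grip_width: 0.0203
finger_force: 0.0
clock: 11.92
position: [0.4706, 0.3087, 0.1726]
tool_rot: [3.142, 0.0, -0.183]
force: [0.2, 0.1, 1.0]
grip_width: 0.0448
finger_force: 0.0
2280 598
```

```bash
echo '[[0.045, [0, 0, -0.02], [0, 0, 0]], [0.045, [0, 0, -0.05], [0, 0, 0]], [0.045, [0, 0, -0.09], [0, 0, 0]], [0.045, [0, 0, -0.13], [0, 0, 0]], [0.045, [0, 0, -0.17], [0, 0, 0]]]' | python3 nudge.py; echo '[[0.045, [0, 0.05, 0], [0, 0, 0]], [0.045, [0, 0.1, 0], [0, 0, 0]], [0.045, [0, 0.15, 0], [0, 0, 0]], [0.045, [0, 0.15, 0], [0, 0, 0]], [0.045, [0, 0.15, 0], [0, 0, 0]]]' | python3 nudge.py; python3 - <<'E'
from h import *
import cv2
# predicted pane (seated) white/steel check in scene: edges near predicted near-end edge & eyes
f=optics.grab_frame("scene");cv2.imwrite("pics/scene7.png",f)
g=cv2.imread("pics/scene0.png");sc=optics.calibration("scene")
L=[.485,.404,-.184]
m=(cv2.absdiff(f,g).max(2)>35).astype(np.uint8)
q=proj(sc,pose(L,np.array([(x,-.097,z) for x in(-.09,.09) for z in(.077,.197)]+[(x,-.097,.243) for x in(-.07,.07)]))).round(0);print(q.tolist())
h=np.zeros_like(m);cv2.fillConvexPoly(h,cv2.convexHull(q[:4].astype(np.int32)),1)
print("covered",m[h>0].mean()); out=cv2.dilate(h,np.ones((5,5)))-h; print("ring outside",m[out>0].mean())
n,_,st,ce=cv2.connectedComponentsWithStats(m);print([s.tolist() for s in st[1:] if s[4]>60])
from time import sleep
f2=optics.grab_frame("scene");print("still:",(cv2.absdiff(f,f2).max(2)>25)[100:300,300:460].sum())
E
```

```text
clock: 12.6
position: [0.4704, 0.3086, 0.344]
tool_rot: [-3.141, -0.0, -0.183]
force: [-0.3, 0.9, -0.5]
grip_width: 0.045
finger_force: 0.0
clock: 13.22
position: [0.4433, 0.1616, 0.3428]
tool_rot: [-3.141, -0.0, -0.183]
force: [-0.9, -0.5, 0.1]
grip_width: 0.0451
finger_force: 0.0
[[352.0, 198.0], [356.0, 166.0], [369.0, 229.0], [374.0, 194.0], [360.0, 155.0], [374.0, 177.0]]
covered 0.8979591836734694
ring outside 0.7060439560439561
[[0, 0, 112, 171, 7357], [141, 0, 116, 173, 6082], [281, 0, 79, 123, 3243], [229, 87, 28, 37, 614], [204, 95, 8, 18, 79], [327, 98, 21, 39, 245], [282, 151, 108, 95, 2782], [382, 160, 14, 14, 110], [270, 173, 42, 13, 212], [158, 175, 91, 112, 2484], [401, 174, 21, 40, 314], [252, 182, 14, 7, 64], [107, 214, 46, 25, 388], [220, 239, 37, 46, 666]]
still: 31
```

```bash
for i in 1 2 3; do echo '[[0.045, [0, 0, 0], [0, 0, 0]], [0.045, [0, 0, 0], [0, 0, 0]], [0.045, [0, 0, 0], [0, 0, 0]], [0.045, [0, 0, 0], [0, 0, 0]], [0.045, [0, 0, 0], [0, 0, 0]]]' | python3 nudge.py >/dev/null; done; python3 - <<'E'
from h import *
import cv2
a=optics.grab_frame("scene");
for _ in range(5): b=optics.grab_frame("scene");print("still",(cv2.absdiff(a,b).max(2)>25)[140:240,340:440].sum(),end=" ")
# dark frame profile: predicted bottom & sides vs seen along near end edge (rows)
g=cv2.cvtColor(b,cv2.COLOR_BGR2GRAY)
for r in(170,175,180,200,210,220,226,229,232): print(r,[int(v) for v in g[r,350:392:2]])
sc=optics.calibration("scene");c=proj(sc,pose([.485,.404,-.184],np.array([(.09,y,z) for z in(.077,.137,.197) for y in(-.103,-.091)]+[(.088,-.097,.243),(.052,-.097,.243)])));print(c.round(1).tolist())
E
```

```text
still 0 still 0 still 0 still 0 still 0 170 [101, 99, 79, 82, 96, 113, 98, 98, 96, 96, 95, 94, 64, 68, 67, 46, 71, 114, 115, 117, 115]
175 [157, 97, 43, 100, 74, 45, 48, 94, 94, 83, 84, 194, 36, 96, 76, 73, 66, 64, 62, 59, 60]
180 [191, 189, 50, 112, 157, 122, 56, 71, 75, 93, 106, 54, 141, 181, 97, 99, 100, 174, 40, 36, 226]
200 [185, 92, 62, 117, 194, 169, 165, 200, 163, 166, 84, 57, 49, 95, 167, 167, 168, 172, 171, 173, 139]
210 [193, 194, 194, 167, 58, 114, 133, 216, 158, 129, 61, 60, 75, 99, 97, 99, 167, 171, 104, 102, 132]
220 [191, 189, 187, 159, 162, 165, 115, 70, 117, 63, 58, 82, 99, 72, 33, 89, 99, 103, 99, 132, 171]
226 [188, 187, 189, 188, 187, 188, 189, 191, 69, 58, 58, 101, 98, 95, 94, 48, 34, 96, 103, 101, 174]
229 [193, 191, 192, 192, 188, 189, 186, 183, 178, 69, 79, 89, 88, 88, 89, 93, 36, 44, 97, 153, 176]
232 [181, 175, 175, 173, 171, 174, 179, 183, 184, 187, 98, 95, 95, 93, 94, 93, 91, 33, 45, 175, 178]
[[366.7, 228.8], [370.6, 228.5], [369.1, 211.9], [373.1, 211.7], [371.7, 194.2], [375.8, 194.0], [375.7, 179.6], [371.7, 173.5]]
```

The pane is at rest and its near-end edge lies on the predicted seated position to within a pixel, so I'm handing it in.

```bash
python3 -c "
from workcell import bot, optics, readout
print(bot.job_done())"
```

```text
the job is handed in; nothing more can be done
None
```

The finished pane hangs released and at rest on both hooks, confirmed by force readings and camera checks before letting go and drawing back, and the job was handed in at about 15 s; no verdict was returned.

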